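Fit the oversize grate into the filings box

TASK

Fit the brass grate into the green filings box: it is longer than the opening, so tilt it, pass one end down under the wide plain lip, and lay it flat on the ledges inside. Then slide it along the ledges, towards the end with the red strip, until it bears against the hidden stop under that lip, and let go so that it lies flat with both ends under the lips. Work gently, by feel: no hard knock or shove against the box, no dropping, and leave the jar, the ring box and the hammer where they are.

Things in the scene. Friction and masses are not known exactly. Their poses are not given: they have to be found in the camera images.
- filings_box: Green steel box fixed to the bench, 196 x 112 x 60 mm (x, y, z), origin at the centre of its underside; z up, x along its length towards the stop end (red strip on that lip, red block outside that wall), y across. Open on top between two dark lips. Inside, walls at y = +-50 mm (no side lips) and, beneath the lips, at x = +-92 mm; floor 6 mm above the origin.
- stop_lip (a point): Middle of the top inner edge of the stop-end lip (narrow, with the red strip), at box x +70, z 60 mm; the lip is 5 mm thick (underside at z 55 mm) and covers everything from here outwards. Axes as the box's.
- entry_lip (a point): Middle of the top inner edge of the wide plain entry lip at the other end, at box x -56, z 60 mm; also 5 mm thick, covering from here outwards (36 mm deep to the inner end wall). The opening between the lips is thus 126 mm long and 100 mm wide.
- ledges (a point): Centre of the level ring of ledges inside the box, on the plane of its top, at box z 35 mm, 20 mm below the lips' underside. The ring reaches in to box x +52 mm at the stop end and -42 mm at the entry end, and 12 mm in from each side wall; inside it the box is open to its floor.
- backstop: Fixed mount of the stop; origin at the stop end's inner wall (box x +92 mm), at ledge height; axes as the box's. Under the lip a rigid brass stop, 50 mm wide, mid-width, 3 to 17 mm above the ledges, is clamped anywhere from 2 to 14 mm in from that wall (face at box x +78 to +90 mm). It is hidden, its place is not measured, it must be felt; it does not give.
- grate: Brass plate 150 x 90 x 6 mm (x, y, z), 0.25 to 0.5 kg, alike at both ends; in its middle a square white post 24 x 24 mm, up to 61 mm above the underside. Origin at the centre of the underside, x lengthwise, z up. Starts flat on the bench. Level in the box it passes the stop lip only with its origin at box x -17 to -5 mm; some 20 degrees of tilt (stop end high) suits entry. Home: +3 to +15 mm.
- jar: Bystander: closed glass jar with a metal cap, 56 mm across, 75 mm high; origin at the centre of its foot.
- ring_box: Bystander: white ring box 50 x 50 x 33 mm; origin at the centre of its underside.
- hammer: Bystander: small bench hammer lying flat; origin beneath its middle.
Mind the look-alikes: they are no part of the job. Several things have the shape of the grate; the one meant has the colours described above.

How it is judged:
By the outcome, as a careful person would: the job done as asked, in the order asked, and still so for the second after the job is handed in, with the robot touching nothing.
It also fails if it takes over 64 s, if anything falls off the work surface, if the arm or the gripper's body presses on something with over 40 N, if the wrist force passes 120 N, or if a joint passes its speed limit or range.

ROBOT

A 6-joint arm with a two-finger parallel gripper is mounted at the origin on the work surface. World frame = base frame: x ahead of the robot, y to its left, z up, the work surface at z = 0. Lengths are in m, angles in degrees, forces in N, time in s.
With the tool pointing down it reaches from about 0.35 to 0.875 m from the base axis. Payload 4.2 kg.
Tool frame: the origin (TCP) lies on the front face of the gripper's body, between the roots of the fingers; the fingertips stand finger_overhang ahead of it and the grasp point (between the pads) lies 51 mm ahead of it (finger_overhang is the distance from the TCP to the fingertips, in m); z points along the fingers, y is the line along which they close (so a half turn about z gives the same grasp; the last joint's range is limited). The gripper opens to 87 mm and grips with 3 to 60 N. Pads are 19 mm wide; open, the fingers measure 117 mm over their backs; the gripper's body (75 mm by 190 mm) begins 51 mm behind the grasp point.
Start: joints at [86.093, 22.042, 0.453, 0, -68.411, -14.817], TCP at [0.201, 0.592, 0.292] pointing down, gripper open.
Joint ranges: [-179.83, 179.83], [-69.29, 118.12], [-61.27, 80.66], [-181.25, 117.63], [-171.15, -9.14], [-177.46, 177.46]. Speed limits (degrees/s): [159.86, 159.86, 180, 180, 180, 180].

INTERFACE

Orientations are given as a 3x3 rotation matrix whose columns are the frame's x, y, z axes.
In Python, from station import sense, capture, camera_model, finish_job, finger_overhang gives the robot as it stands. The module is installed in compiled form; this text tells all that it offers.
- The arm moves only by the tool jog_arm, never from a script. Its argument "rows" is a list that holds one entry, the list of rows, each a list of 4 numbers: the shift along the tool's x, y, z in m, then the turn about the tool's z in rad. A call has 1 to 20 rows; each row shifts and turns the commanded pose from where the row before left it, along the tool's axes as they then stand; what a row does not reach is not made up. A row lasts 1/8 s, in which the tool goes at most 62.5 mm and 10.7 degrees, less where a joint would pass 70% of its speed; a pose out of reach is approached as far as the arm can. A call is refused whole if a number of a shift passes 0.0625 or a number of a turn 0.188, either way. A call with a gripper value outside its range is refused whole. "claw" is the opening, from 0 (shut) to 1 (fully open), set as the call begins (left out, the last holds). The fingers move at their own pace and stop on an object; the grip force is fixed at half the most. Time passes only in rows, so rows that do not move let the fingers close. It gives the time, the measured TCP pose, the force, the opening and the grip force at its end, in the units of the state.
- sense(): the state, without advancing time (a new reading comes with each control period).
- capture(name): name is "scene" or "side" or "wrist"; returns the picture (480x640x3 uint8, red, green, blue); there is no depth.
- camera_model(name): a dict with "fovy" (degrees; the focal length in pixels is half the picture's height over the tangent of half this angle, whatever the lens; pixels are square), "cx", "cy" (the principal point, pixels), "k1" (the pictures are not rectified: a ray, as slopes to the right and down, at radius r is drawn at 1 + k1 r^2 times it, then the intrinsics apply), "eye" and "rotation" of the camera in the world. Camera axes: x right, y down, z forward; pixel columns grow to the right and rows downward; lengths in m; the calibration is good to about 2 mm. A picture is of the moment at which its call begins: read the wrist's pose just before it. camera_model takes no time and is no camera call; for the wrist camera it gives the pose at the moment of the call.
- finish_job(): hands the job in; it is judged then, once.
The state is a dict: "time_s": time; "joints": joint angles; "joint_velocities": joint speeds; "effort": joint torques, N m; "tcp_pos": TCP position; "ee_rot": TCP orientation; "wrist_force": force on the tool from outside, world axes, zero at the start; "moment": the same for the moment, N m; "gripper_width": opening from 0.0 (shut) to 1.0 (fully open); "gripper_force": force on a finger pad.
Only numpy, scipy, OpenCV 4.12 (cv2) and the standard library are available. Lean on these libraries where they do the work, as an engineer would, in place of code of your own. Each camera call takes 0.05 s, during which the arm holds its last target. There are 200 camera calls.

## Working session

There is one attempt and no reset: what is moved stays moved. The work goes in short steps, Python scripts to look and compute and a tool call to move; the robot and the scene stay as the last step left them, time stands still between calls to the robot, and variables do not carry over. Pictures are saved under pics/ and viewed, at most 10 in all, crops included, and the job is handed in when it is done.

Besides the shell and the picture viewer there is one more tool, called after "Call:" as a command line: name --argument value ..., lists and objects as JSON in quotes. jog_arm: Moves the arm, as the interface text tells. Its arguments: {"type":"object","properties":{"rows":{"type":"array"},"claw":{"type":"number"}},"required":["rows"]}

```bash
mkdir -p pics
cat > h.py <<'E'
import numpy as np, cv2
from station import *
def ray(m,u,v):
    f=240/np.tan(np.radians(m["fovy"])/2)
    xd=(np.array([u,v],float)-[m["cx"],m["cy"]])/f
    x=xd.copy()
    for _ in range(20): x=xd/(1+m["k1"]*(x@x))
    d=np.array(m["rotation"])@np.array([x[0],x[1],1]); return np.array(m["eye"]),d
def onz(m,u,v,z):
    e,d=ray(m,u,v); return e+d*(z-e[2])/d[2]
def proj(m,p):
    f=240/np.tan(np.radians(m["fovy"])/2)
    c=np.array(m["rotation"]).T@(np.array(p)-m["eye"]); x=c[:2]/c[2]
    return x*(1+m["k1"]*(x@x))*f+[m["cx"],m["cy"]]
def save(im,n): cv2.imwrite("pics/"+n,im[:,:,::-1])
E
python3 - <<'E'
from h import *
s=sense(); print({k:np.round(v,3).tolist() for k,v in s.items()}, finger_overhang)
a=capture("scene");b=capture("side")
np.save("a.npy",a);np.save("b.npy",b)
save(a,"scene.png");save(b,"side.png")
for n in("scene","side","wrist"): print(n,camera_model(n))
E
```

```text
{'time_s': 0.0, 'joints': [86.092, 22.088, 0.379, -0.028, -68.41, -14.817], 'joint_velocities': [0.029, -0.057, 0.026, -0.042, -0.078, 0.015], 'effort': [-0.0, -39.067, 18.74, 4.22, 0.011, -0.0], 'tcp_pos': [0.2, 0.591, 0.291], 'ee_rot': [[0.947, -0.321, -0.001], [-0.321, -0.947, -0.002], [0.0, 0.002, -1.0]], 'wrist_force': [-0.05, -0.403, -0.06], 'moment': [-0.012, 0.012, 0.001], 'gripper_force': 0.0, 'gripper_width': 0.999} 0.0697
scene {'fovy': 45.42192035463553, 'cx': 309.36888023084646, 'cy': 233.81742456452093, 'k1': -0.1401245198180635, 'eye': array([1.27460701, 0.02403901, 0.94103097]), 'rotation': array([[-0.04835871,  0.77802994, -0.6263632 ],
       [ 0.99882836,  0.03652093, -0.03175103],
       [-0.00182788, -0.62716476, -0.77888447]])}
side {'fovy': 46.560956739679106, 'cx': 322.8656924434269, 'cy': 246.85145322175325, 'k1': 0.020323725540542008, 'eye': array([ 0.42499766, -0.79220025,  0.9932601 ]), 'rotation': array([[ 0.98975289, -0.09884618,  0.10304682],
       [-0.14228017, -0.74367799,  0.65322232],
       [ 0.01206512, -0.6611902 , -0.75012129]])}
wrist {'fovy': 59.38543764480495, 'cx': 321.25889278892265, 'cy': 244.53953304629906, 'k1': -0.0201089874358966, 'eye': array([0.26954428, 0.5688017 , 0.38419676]), 'rotation': array([[-0.3204151 , -0.91263132, -0.25384688],
       [-0.94727598,  0.30913182,  0.0842955 ],
       [ 0.00154144,  0.2674726 , -0.96356423]])}
```

View pics/scene.png

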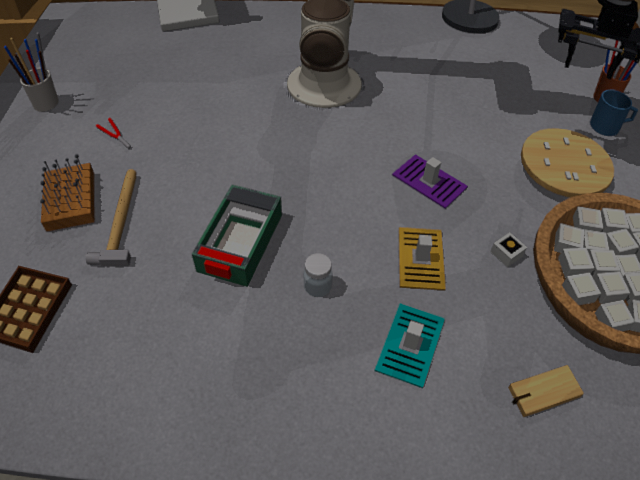

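View pics/side.png

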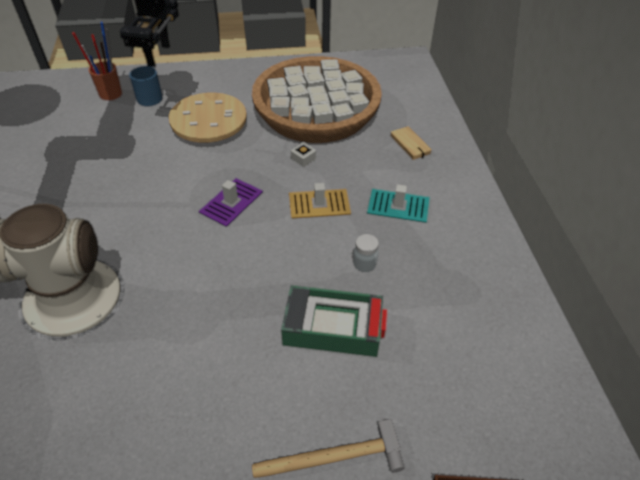

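Look-alikes shaped like the grate in the scene picture are purple (430,180), orange-yellow/brass (422,258) and teal (411,345). The brass one is my choice. The box is at (238,233) with its red stop end towards the camera, and the jar at (318,274) is close beside it. Next I'll measure both and check the choice in a crop.

Run:
```python
from h import *
A={"scene":np.load("a.npy"),"side":np.load("b.npy")}
roi={"scene":((390,220,460,300),(185,175,295,295)),"side":((280,170,360,225),(270,275,400,365))}
for n,im in A.items():
    m=camera_model(n); hsv=cv2.cvtColor(im,cv2.COLOR_RGB2HSV)
    def rect(mask,r,z,lab):
        k=np.zeros_like(mask);x0,y0,x1,y1=r;k[y0:y1,x0:x1]=mask[y0:y1,x0:x1]
        k=cv2.morphologyEx(k,cv2.MORPH_OPEN,np.ones((2,2)))
        c=np.vstack(cv2.findContours(k,0,2)[0])[:,0].astype(float)
        hull=cv2.convexHull(c.astype(np.float32))[:,0]
        w=np.array([onz(m,*p,z)[:2] for p in hull],np.float32)
        rr=cv2.minAreaRect(w*1000)
        print(n,lab,np.round(rr[0],1),np.round(rr[1],1),round(rr[2],2),len(c))
        return k
    g=cv2.inRange(hsv,(12,120,60),(30,255,255)); rect(g,roi[n][0],.006,"grate")
    r=cv2.inRange(hsv,(0,150,80),(6,255,255))|cv2.inRange(hsv,(174,150,80),(180,255,255)); rect(r,roi[n][1],.06,"red")
    b=cv2.inRange(hsv,(60,80,20),(90,255,255)); k=rect(b,roi[n][1],.06,"green")
    # quad approx of box hull
    c=np.vstack(cv2.findContours(k|0,0,2)[0]); print(cv2.approxPolyDP(cv2.convexHull(c),3,True)[:,0].tolist())
a,b=A["scene"],A["side"]
c1=cv2.resize(a[160:310,180:460],None,fx=2.8,fy=2.8,interpolation=2)[:, :784]
c2=cv2.resize(b[170:370,260:440],None,fx=2.8,fy=2.8,interpolation=2)
save(c1,"c1.png")
save(c2,"c2.png")
```

```text
scene grate [575.4 217.9] [ 89.8 152.2] 87.75 27
scene red [ 638.9 -181.3] [90.8 38.3] 74.1 92
scene green [ 571.5 -150.8] [129.9 224.7] 74.1 370
[[281, 202], [280, 220], [248, 286], [197, 271], [194, 255], [232, 187]]
side grate [574.1 211.5] [ 87.5 144.2] 87.93 46
side red [ 637.2 -182.4] [89.1 31.2] 74.59 28
side green [ 546.5 -175.3] [140.7 185. ] 74.23 120
[[377, 354], [286, 345], [284, 333], [311, 290], [369, 296]]
```

View pics/c1.png

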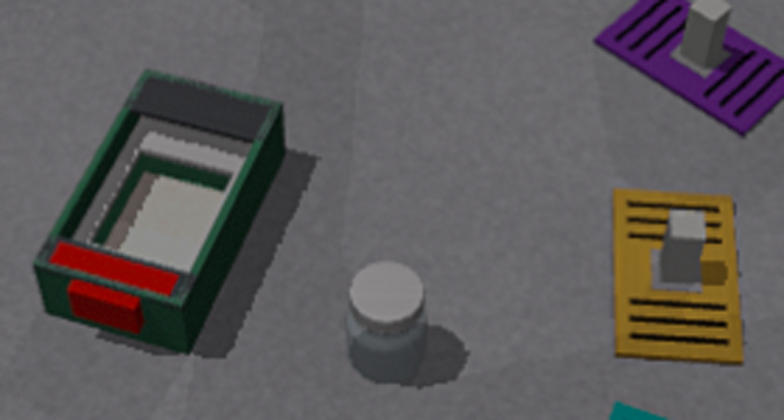

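View pics/c2.png

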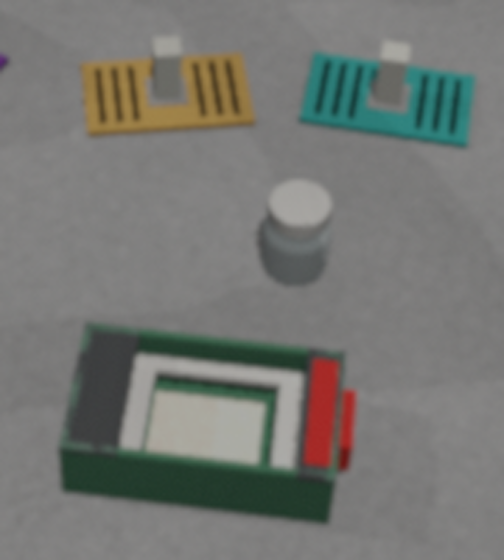

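Run:
```python
from h import *
def fit(n,off,pts,z):
    m=camera_model(n); w=np.array([onz(m,off[0]+u/2.8,off[1]+v/2.8,z)[:2]*1000 for u,v in pts])
    # pts order: A,B,C,D around with AB & DC long edges pointing +x
    d=(w[1]-w[0]+w[2]-w[3])/2; e=(w[3]-w[0]+w[2]-w[1])/2
    print(n,"c",w.mean(0).round(1),"len",np.linalg.norm(d).round(1),np.linalg.norm(e).round(1),"ang",np.degrees(np.arctan2(d[1],d[0])).round(2),np.degrees(np.arctan2(e[1],e[0])).round(2))
s=(180,160);t=(260,170)
fit("scene",s,[(148,71),(38,262),(188,304),(283,102)],.06)
fit("side",t,[(88,326),(344,351),(331,480),(66,447)],.06)
fit("scene",s,[(613,189),(616,355),(742,361),(735,196)],.006)
fit("side",t,[(83,63),(243,54),(255,122),(90,133)],.006)
# post top centre, jar cap centre
for n,o,p,z in(("scene",s,(687,224),.061),("side",t,(166,43),.061),("scene",s,(386,287),.075),("side",t,(300,204),.075)):
    m=camera_model(n);print(n,(onz(m,o[0]+p[0]/2.8,o[1]+p[1]/2.8,z)*1000).round(1))
```

```text
scene c [ 547.9 -153.6] len 192.1 110.3 ang -15.33 74.92
side c [ 550.  -157.3] len 189.1 109.8 ang -15.31 -105.62
scene c [572.9 217.4] len 150.3 90.6 ang -2.76 88.78
side c [574.5 215.3] len 147.7 89.7 ang -2.45 -92.46
scene [571.8 216.4  61. ]
side [573.1 221.   61. ]
scene [646.    7.9  75. ]
side [649.9   6.2  75. ]
```

Call:
jog_arm --rows '[[[0.015, 0.0075, 0, 0], [0.034, 0.017, 0, 0], [0.034, 0.017, 0, 0], [0.034, 0.017, 0, 0], [0.034, 0.017, 0, 0], [0.034, 0.017, 0, 0], [0.034, 0.017, 0, 0], [0.034, 0.017, 0, 0], [0.034, 0.017, 0, 0], [0.034, 0.017, 0, 0], [0.034, 0.017, 0, 0], [0.034, 0.017, 0, 0], [0.034, 0.017, 0, 0], [0.034, 0.017, 0, 0], [0.016, 0.006, 0, 0], [0, 0, 0, -0.095], [0, 0, 0, -0.095], [0, 0, 0, -0.095], [0, 0, 0, 0], [0, 0, 0, 0]]]'

```text
time_s: 2.6
tcp_pos: [0.5731, 0.2179, 0.2922]
ee_rot: [[0.999, -0.043, -0.0], [-0.043, -0.999, 0.0], [-0.0, 0.0, -1.0]]
wrist_force: [-0.2, 0.4, -0.1]
gripper_width: 1.003
gripper_force: 0.0
```

Run:
```python
from h import *
s=sense(); m=camera_model("wrist"); w=capture("wrist"); save(w,"w1.png"); np.save("w1.npy",w)
print(s["time_s"],s["tcp_pos"].__repr__(),np.round(s["ee_rot"],3).tolist(),s["wrist_force"])
R=np.array(s["ee_rot"]);print((R.T@(np.array(m["eye"])-s["tcp_pos"])).round(4),(R.T@np.array(m["rotation"])).round(3).tolist())
```

```text
2.6 array([0.57310012, 0.21791518, 0.29224453]) [[0.999, -0.043, -0.0], [-0.043, -0.999, 0.0], [-0.0, 0.0, -1.0]] [-0.21887501  0.43912168 -0.14132225]
[ 0.0729 -0.0006 -0.0929] [[0.001, -0.964, -0.267], [1.0, 0.001, -0.0], [0.0, -0.267, 0.964]]
```

View pics/w1.png

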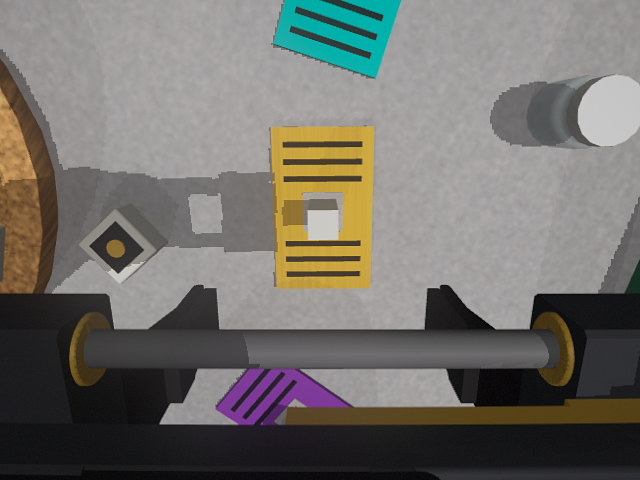

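The wrist view shows the whole brass grate, with corners near (271,127), (374,126), (371,287) and (276,287). The post top is at (322,222), and the ring box at (118,245) is well to one side.

Run:
```python
from h import *
s=sense();m=camera_model("wrist");w=np.load("w1.npy");R=np.array(s["ee_rot"])
hsv=cv2.cvtColor(w,cv2.COLOR_RGB2HSV);k=cv2.inRange(hsv,(12,100,60),(32,255,255));k[300:]=0;k[:,:240]=0;k[:,400:]=0
c=np.vstack(cv2.findContours(k,0,2)[0])[:,0]
P=np.array([onz(m,*p,.006)[:2]*1000 for p in c],np.float32);r=cv2.minAreaRect(P);print(r)
q=hsv[190:245,295:350];b=((q[...,2]>200)&(q[...,1]<40));v,u=np.nonzero(b);print("top px",u.mean()+295,v.mean()+190,onz(m,u.min()+295+(np.ptp(u))/2,v.min()+190+np.ptp(v)/2,.061)*1000,np.ptp(u),np.ptp(v))
d=np.array([r[0][0]/1000,r[0][1]/1000,0])-s["tcp_pos"];print((R.T@d).round(4), "yaw tool",np.degrees(np.arctan2(R[1,0],R[0,0])))
```

```text
((572.3905639648438, 217.5784149169922), (90.29554748535156, 150.06175231933594), 87.99819946289062)
top px 322.6158256880734 224.86697247706422 [572.39403622 217.62442479  61.        ] 29 29
[-0.0007  0.0004  0.2923] yaw tool -2.4488416591043363
```

Call:
jog_arm --rows '[[[-0.0007, 0.0003, 0.015, -0.008], [0, 0, 0.035, 0], [0, 0, 0.035, 0], [0, 0, 0.035, 0], [0, 0, 0.03, 0], [0, 0, 0.02, 0], [0, 0, 0.015, 0], [0, 0, 0.008, 0], [0, 0, 0.004, 0], [0, 0, 0, 0], [0, 0, 0, 0]]]'

```text
time_s: 4.03
tcp_pos: [0.5729, 0.2179, 0.096]
ee_rot: [[0.999, -0.034, 0.001], [-0.034, -0.999, 0.001], [0.001, -0.001, -1.0]]
wrist_force: [0.2, -0.6, -1.9]
gripper_width: 1.0
gripper_force: 0.0
```

Call:
jog_arm --rows '[[[0, 0, 0, 0], [0, 0, 0, 0], [0, 0, 0, 0], [0, 0, 0, 0], [0, 0, 0, 0], [0, 0, 0, 0], [0, 0, 0, 0], [0, 0, 0, 0]]]' --claw 0.0

```text
time_s: 5.03
tcp_pos: [0.5725, 0.2175, 0.0952]
ee_rot: [[0.999, -0.034, -0.0], [-0.034, -0.999, -0.0], [-0.0, 0.0, -1.0]]
wrist_force: [-0.0, -1.4, 0.6]
gripper_width: 0.276
gripper_force: 30.0
```

Call:
jog_arm --rows '[[[0, 0, -0.004, 0], [0, 0, -0.012, 0], [0, 0, -0.025, 0], [0, 0, -0.03, 0], [0, 0, -0.03, 0], [0, 0, -0.03, 0], [0, 0, -0.03, 0], [0, 0, -0.018, 0], [0, 0, -0.006, 0], [0, 0, 0, 0]]]'

```text
time_s: 6.28
tcp_pos: [0.5722, 0.2176, 0.2801]
ee_rot: [[0.999, -0.034, -0.0], [-0.034, -0.999, 0.0], [-0.001, -0.0, -1.0]]
wrist_force: [-0.2, -0.4, -5.0]
gripper_width: 0.274
gripper_force: 30.0
```

Call:
jog_arm --rows '[[[-0.006, 0.012, 0, 0], [-0.012, 0.024, 0, 0], [-0.016, 0.032, 0, 0], [-0.016, 0.032, 0, 0], [-0.016, 0.032, 0, 0], [-0.016, 0.032, 0, 0], [-0.016, 0.032, 0, 0], [-0.016, 0.032, 0, 0], [-0.016, 0.032, 0, 0], [-0.016, 0.032, 0, 0], [-0.012, 0.026, 0, 0], [-0.008, 0.018, 0, 0], [0, 0, 0, 0.06], [0, 0, 0, 0.08], [0, 0, 0, 0.06], [0, 0, 0, 0.033], [0, 0, 0, 0], [0, 0, 0, 0]]]'

```text
time_s: 8.52
tcp_pos: [0.3951, -0.1125, 0.2801]
ee_rot: [[0.965, -0.263, -0.0], [-0.263, -0.965, -0.0], [-0.0, 0.0, -1.0]]
wrist_force: [0.8, 0.0, -3.6]
gripper_width: 0.277
gripper_force: 30.0
```

Run:
```python
from h import *
s=sense(); m=camera_model("wrist"); w=capture("wrist"); save(w,"w2.png"); np.save("w2.npy",w)
np.save("w2m.npy",m,allow_pickle=True)
print(s["time_s"],s["tcp_pos"],np.round(s["ee_rot"],3).tolist(),s["wrist_force"],s["moment"])
```

```text
8.525 [ 0.39509895 -0.11253283  0.28014035] [[0.965, -0.263, -0.0], [-0.263, -0.965, -0.0], [-0.0, 0.0, -1.0]] [ 0.75171401  0.04738255 -3.64762622] [-0.00512022 -0.0177002   0.04156832]
```

View pics/w2.png

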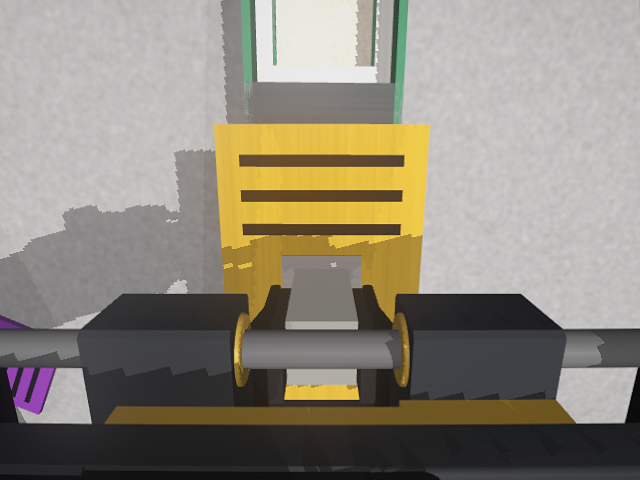

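The wrist view shows the held grate level and straight. Beyond it is the box: entry lip inner edge at row ~83, outer rims at columns ~243 and ~406.

Run:
```python
from h import *
m=np.load("w2m.npy",allow_pickle=True).item();w=np.load("w2.npy")
hsv=cv2.cvtColor(w,cv2.COLOR_RGB2HSV);k=cv2.inRange(hsv,(60,70,30),(95,255,255))
L=[];Rr=[]
for v in range(5,80,5):
    u=np.nonzero(k[v])[0]
    if len(u)>4: L.append(onz(m,u.min()-.5,v,.06)[:2]*1000);Rr.append(onz(m,u.max()+.5,v,.06)[:2]*1000)
L,Rr=np.array(L),np.array(Rr)
for x in(L,Rr):
    p=np.polyfit(x[:,0],x[:,1],1);print(np.degrees(np.arctan(p[0])),np.polyval(p,549.5),x[0],x[-1], np.abs(np.polyval(p,x[:,0])-x[:,1]).max())
g=cv2.cvtColor(w,cv2.COLOR_RGB2GRAY).astype(float)
for u in(270,300,320,340,370):
    d=-np.diff(g[70:100,u]);v=70+d.argmax()+.5;p=onz(m,u,v,.06)[:2]*1000;a=np.radians(-15.25);print(u,v,p,np.array([np.cos(a),np.sin(a)])@(p-[549.5,-155.5]))
# plate end: far corners at level -> expect
s=sense();R=np.array(s["ee_rot"]);
for y in(-45,45): print("plate corner px expected(level)",proj(m,s["tcp_pos"]+R@np.array([.075,y/1000,.0892])))
```

```text
-15.78370138579612 -98.02239592378908 [ 556.44217817 -100.43345754] [514.00106835 -88.18913307] 0.44875596790411976
-15.926338796537646 -214.2293198425355 [ 527.22927264 -207.88017073] [ 484.75069846 -195.75632622] 0.3092679643254428
270 81.5 [ 505.02624538 -104.76019261] -56.25386786344753
300 81.5 [ 499.49529595 -124.99172516] -56.26853318255749
320 82.5 [ 495.18568035 -138.30360927] -56.92495463602533
340 82.5 [ 491.51936167 -151.79854375] -56.912583417323226
370 82.5 [ 486.03589611 -172.05209319] -56.87564577446913
plate corner px expected(level) [214.46414231 122.12890113]
plate corner px expected(level) [430.48299887 122.31713601]
```

Call:
jog_arm --rows '[[[0.008, 0, 0, 0.008], [0.018, 0, 0, 0], [0.028, 0, 0, 0], [0.03, 0, 0, 0], [0.03, 0, 0, 0], [0.03, 0, 0, 0], [0.022, 0, 0.005, 0], [0.012, 0, 0.012, 0], [0.006, 0, 0.022, 0], [0, 0, 0.025, 0], [0, 0, 0.025, 0], [0, 0, 0.015, 0], [0, 0, 0.008, 0], [0, 0, 0.003, 0], [0, 0, 0, 0], [0, 0, 0, 0]]]'

```text
time_s: 10.58
tcp_pos: [0.5729, -0.1624, 0.1661]
ee_rot: [[0.963, -0.271, 0.002], [-0.271, -0.963, -0.0], [0.002, -0.0, -1.0]]
wrist_force: [-0.9, 0.0, -3.7]
gripper_width: 0.273
gripper_force: 30.0
```

```bash
cat >> h.py <<'E'
a=np.radians(-15.7);BX=np.array([np.cos(a),np.sin(a)]);BY=np.array([-np.sin(a),np.cos(a)]);B0=np.array([549.,-156.])
def st():
    s=sense();R=np.array(s["ee_rot"]);p=np.array(s["tcp_pos"])*1000;f=np.array(s["wrist_force"]);mo=np.array(s["moment"])
    print("t",s["time_s"],"box x,y",(BX@(p[:2]-B0)).round(2),(BY@(p[:2]-B0)).round(2),"z",p[2].round(2),"yaw",np.degrees(np.arctan2(R[1,0],R[0,0])).round(2),"f",(BX@f[:2]).round(2),(BY@f[:2]).round(2),f[2].round(2),"m",(BX@mo[:2]).round(3),(BY@mo[:2]).round(3))
E
python3 - <<'E'
from h import *
st();w=capture("side");save(cv2.resize(w[220:370,250:420],None,fx=3.5,fy=3.5,interpolation=2),"s2.png")
E
```

```text
t 10.575 box x,y 24.72 0.3 z 166.15 yaw -15.73 f -0.85 -0.23 -3.71 m -0.012 0.001
```

View pics/s2.png

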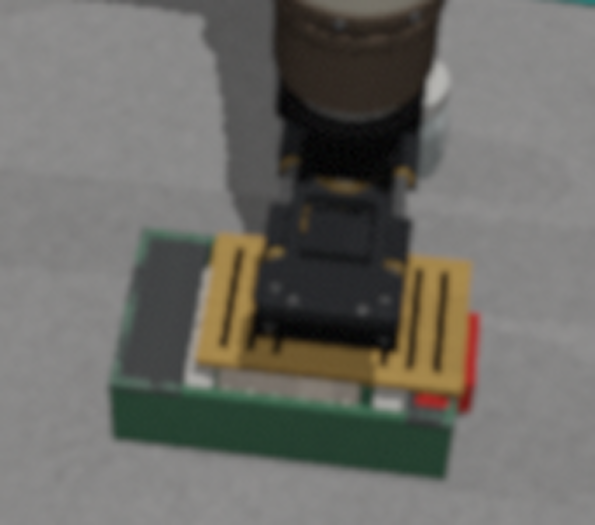

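The side view shows the grate above the opening, clear of the entry lip (left) and over the red stop lip (right). I'll lower it gently onto the stop lip to tilt it.

Call:
jog_arm --rows '[[[0, 0, 0.003, 0], [0, 0, 0.002, 0], [0, 0, 0.0015, 0], [0, 0, 0.001, 0], [0, 0, 0.001, 0], [0, 0, 0.001, 0], [0, 0, 0.001, 0], [0, 0, 0.001, 0], [0, 0, 0.001, 0], [0, 0, 0, 0], [0, 0, 0, 0]]]'

```text
time_s: 12.0
tcp_pos: [0.5721, -0.1623, 0.1545]
ee_rot: [[0.963, -0.271, 0.0], [-0.271, -0.963, -0.0], [0.0, 0.0, -1.0]]
wrist_force: [-5.4, 2.8, 7.4]
gripper_width: 0.273
gripper_force: 30.0
```

```bash
python3 -c "
from h import *
st()"
```

```text
t 12.0 box x,y 23.91 0.22 z 154.54 yaw -15.72 f -5.97 1.21 7.43 m 0.356 1.443
```

Call:
jog_arm --rows '[[[0, 0, 0.001, 0], [0, 0, 0.001, 0], [0, 0, 0, 0], [0, 0, 0, 0]]]'

```text
time_s: 12.5
tcp_pos: [0.5711, -0.162, 0.1524]
ee_rot: [[0.963, -0.271, -0.002], [-0.271, -0.963, 0.0], [-0.002, 0.0, -1.0]]
wrist_force: [-7.2, 4.1, 9.5]
gripper_width: 0.276
gripper_force: 30.0
```

```bash
python3 -c "
from h import *
st()"
```

```text
t 12.5 box x,y 22.94 0.23 z 152.44 yaw -15.73 f -8.05 1.97 9.51 m 0.564 2.071
```

Call:
jog_arm --rows '[[[-0.001, 0, 0.0005, 0], [-0.0008, 0, 0.001, 0], [-0.0008, 0, 0.001, 0], [0, 0, 0, 0], [0, 0, 0, 0]]]'

```text
time_s: 13.12
tcp_pos: [0.5697, -0.1616, 0.15]
ee_rot: [[0.963, -0.271, 0.0], [-0.271, -0.963, -0.0], [0.0, 0.0, -1.0]]
wrist_force: [-5.5, 3.4, 7.1]
gripper_width: 0.279
gripper_force: 30.0
```

```bash
python3 -c "
from h import *
st()"
```

```text
t 13.125 box x,y 21.42 0.22 z 150.02 yaw -15.72 f -6.22 1.81 7.13 m 0.264 1.385
```

Call:
jog_arm --rows '[[[-0.0008, 0, 0.001, 0], [-0.0008, 0, 0.001, 0], [-0.0008, 0, 0.001, 0], [-0.0008, 0, 0.001, 0], [0, 0, 0, 0], [0, 0, 0, 0]]]'

```text
time_s: 13.88
tcp_pos: [0.5674, -0.1609, 0.1458]
ee_rot: [[0.963, -0.271, 0.002], [-0.271, -0.963, -0.001], [0.002, 0.0, -1.0]]
wrist_force: [-3.0, 1.3, 5.5]
gripper_width: 0.276
gripper_force: 30.0
```

Run:
```python
from h import *
st();w=capture("side");save(cv2.resize(w[220:370,250:420],None,fx=3.5,fy=3.5,interpolation=2),"s3.png")
```

```text
t 13.875 box x,y 19.03 0.22 z 145.82 yaw -15.72 f -3.28 0.44 5.5 m 0.053 0.671
```

View pics/s3.png

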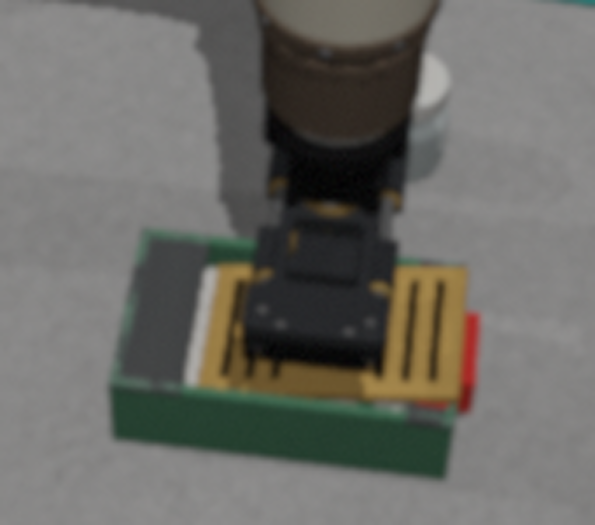

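Run:
```python
from h import *
m=camera_model("side")
n=np.array([BY[0],BY[1],0])
for (u,v),y in(((213,264),45.2),((467,267),45.2),((462,400),-44.8),((200,387),-44.8)):
    e,d=ray(m,250+u/3.5,220+v/3.5); e=e*1000-np.array([*B0,0]); t=(y-n@e)/(n@d);p=e+t*d;print((BX@p[:2]).round(1),p[2].round(1))
```

```text
-52.4 45.5
97.8 71.0
100.6 68.6
-46.6 50.1
```

Call:
jog_arm --rows '[[[-0.0008, 0, 0.001, 0], [-0.0004, 0, 0.0005, 0], [0, 0, 0, 0], [0, 0, -0.0015, 0], [0, 0, -0.002, 0], [0, 0, 0, 0], [0, 0, 0, 0]]]'

```text
time_s: 14.8
tcp_pos: [0.5653, -0.1603, 0.1454]
ee_rot: [[0.962, -0.271, -0.002], [-0.271, -0.962, 0.0], [-0.002, 0.0, -1.0]]
wrist_force: [0.3, -0.1, -4.6]
gripper_width: 0.274
gripper_force: 30.0
```

```bash
python3 -c "
from h import *
st()"
```

```text
t 14.8 box x,y 16.85 0.22 z 145.43 yaw -15.75 f 0.34 -0.03 -4.6 m -0.0 0.06
```

Call:
jog_arm --rows '[[[-0.001, 0, 0, 0], [-0.002, 0, 0, 0], [-0.003, 0, 0, 0], [-0.003, 0, 0, 0], [-0.003, 0, 0, 0], [-0.002, 0, 0, 0], [-0.001, 0, 0, 0], [0, 0, 0, 0]]]'

```text
time_s: 15.8
tcp_pos: [0.5513, -0.1564, 0.1463]
ee_rot: [[0.962, -0.271, 0.0], [-0.271, -0.962, -0.0], [0.0, -0.0, -1.0]]
wrist_force: [0.1, 0.7, -4.9]
gripper_width: 0.272
gripper_force: 30.0
```

```bash
python3 -c "
from h import *
st()"
```

```text
t 15.8 box x,y 2.28 0.27 z 146.29 yaw -15.74 f -0.09 0.69 -4.91 m -0.002 -0.046
```

Free, and the end is passing under the lip. I'll continue the same way.

Call:
jog_arm --rows '[[[-0.001, 0, 0, 0], [-0.002, 0, 0, 0], [-0.003, 0, 0, 0], [-0.003, 0, 0, 0], [-0.003, 0, 0, 0], [-0.003, 0, 0, 0], [-0.002, 0, 0, 0], [-0.0015, 0, 0, 0], [0, 0, 0, 0], [0, 0, 0, 0]]]'

```text
time_s: 17.05
tcp_pos: [0.5336, -0.1514, 0.1463]
ee_rot: [[0.962, -0.271, 0.0], [-0.271, -0.962, -0.0], [0.0, -0.0, -1.0]]
wrist_force: [0.1, -0.2, -3.9]
gripper_width: 0.274
gripper_force: 30.0
```

Run:
```python
from h import *
st();w=capture("side");save(cv2.resize(w[220:370,250:420],None,fx=3.5,fy=3.5,interpolation=2),"s4.png")
```

```text
t 17.05 box x,y -16.11 0.27 z 146.28 yaw -15.74 f 0.1 -0.15 -3.95 m 0.031 -0.009
```

View pics/s4.png

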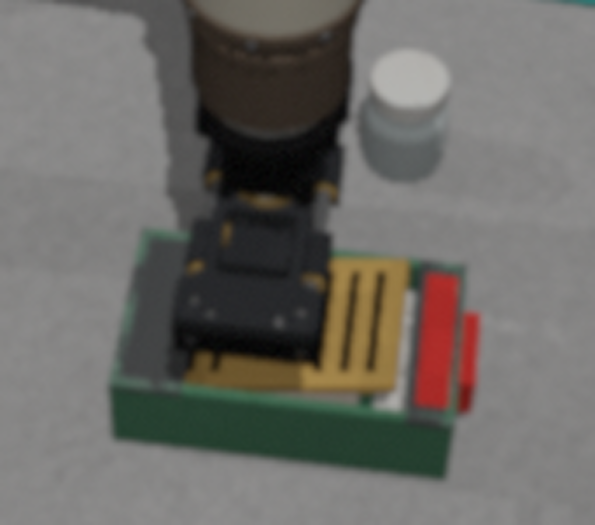

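The entry end is now under the wide lip, and the raised stop end (px ~410,265) is clear of the red lip's inner edge (px ~425). Next I'll lower it onto the ledges.

Call:
jog_arm --rows '[[[0, 0, 0.0015, 0], [0, 0, 0.0015, 0], [0, 0, 0.001, 0], [0, 0, 0.001, 0], [0, 0, 0.001, 0], [0, 0, 0.001, 0], [0, 0, 0, 0], [0, 0, 0, 0]]]'

```text
time_s: 18.1
tcp_pos: [0.5352, -0.1516, 0.1403]
ee_rot: [[0.963, -0.27, 0.005], [-0.27, -0.963, -0.001], [0.005, -0.0, -1.0]]
wrist_force: [4.8, -3.1, 4.2]
gripper_width: 0.278
gripper_force: 30.0
```

```bash
python3 -c "
from h import *
st()"
```

```text
t 18.1 box x,y -14.45 0.52 z 140.34 yaw -15.69 f 5.44 -1.68 4.25 m -0.35 -1.109
```

Call:
jog_arm --rows '[[[0.001, 0, 0.0005, 0], [0.0008, 0, 0.001, 0], [0.0007, 0, 0.001, 0], [0.0007, 0, 0.001, 0], [0, 0, 0, 0], [0, 0, 0, 0]]]'

```text
time_s: 18.85
tcp_pos: [0.5371, -0.1522, 0.136]
ee_rot: [[0.963, -0.271, 0.001], [-0.271, -0.963, 0.0], [0.001, -0.0, -1.0]]
wrist_force: [5.1, -0.8, 3.6]
gripper_width: 0.271
gripper_force: 30.0
```

```bash
python3 -c "
from h import *
st()"
```

```text
t 18.85 box x,y -12.45 0.49 z 135.96 yaw -15.74 f 5.15 0.58 3.58 m 0.023 -1.063
```

Call:
jog_arm --rows '[[[0.001, 0, 0.001, 0], [0.0008, 0, 0.001, 0], [0.0006, 0, 0.001, 0], [0.0006, 0, 0.001, 0], [0, 0, 0, 0], [0, 0, 0, 0]]]'

```text
time_s: 19.6
tcp_pos: [0.5389, -0.153, 0.1314]
ee_rot: [[0.962, -0.272, -0.001], [-0.272, -0.962, 0.0], [-0.001, 0.0, -1.0]]
wrist_force: [3.6, -0.5, 1.3]
gripper_width: 0.274
gripper_force: 30.0
```

```bash
python3 -c "
from h import *
st()"
```

```text
t 19.6 box x,y -10.51 0.18 z 131.38 yaw -15.77 f 3.56 0.5 1.28 m 0.271 -0.8
```

Call:
jog_arm --rows '[[[0.0007, 0, 0.0006, 0], [0.0005, 0, 0.0006, 0], [0, 0, 0.0005, 0], [0, 0, 0, 0], [0, 0, 0, 0]]]'

```text
time_s: 20.23
tcp_pos: [0.5398, -0.1533, 0.1296]
ee_rot: [[0.962, -0.272, -0.002], [-0.272, -0.962, 0.0], [-0.002, 0.0, -1.0]]
wrist_force: [1.4, 1.4, 0.4]
gripper_width: 0.273
gripper_force: 30.0
```

Run:
```python
from h import *
st();w=capture("side");save(cv2.resize(w[220:370,250:420],None,fx=3.5,fy=3.5,interpolation=2),"s5.png")
```

```text
t 20.225 box x,y -9.55 0.14 z 129.59 yaw -15.77 f 1.02 1.72 0.41 m 0.443 0.088
```

View pics/s5.png

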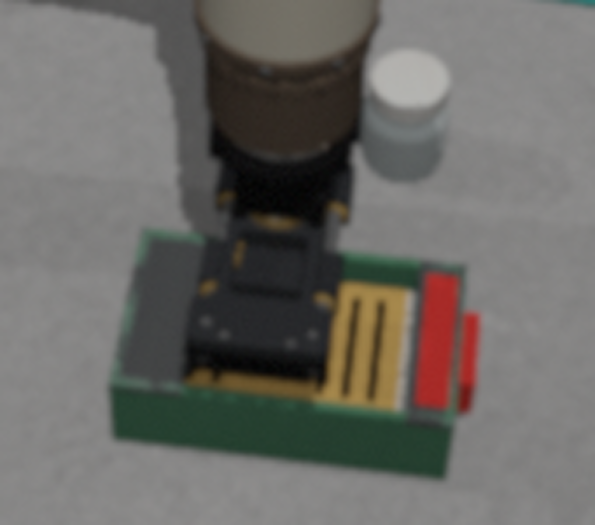

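The side view shows the grate lying down inside on the ledges, with its stop end just short of the red lip. I'll press lightly to confirm it is level.

Call:
jog_arm --rows '[[[0, 0, 0.0005, 0], [0, 0, 0.0005, 0], [0, 0, 0, 0], [0, 0, 0, 0]]]'

```text
time_s: 20.78
tcp_pos: [0.5399, -0.1533, 0.1294]
ee_rot: [[0.962, -0.271, -0.001], [-0.271, -0.962, 0.0], [-0.001, 0.0, -1.0]]
wrist_force: [-0.8, 2.2, 5.1]
gripper_width: 0.276
gripper_force: 30.0
```

```bash
python3 -c "
from h import *
st()"
```

```text
t 20.775 box x,y -9.46 0.19 z 129.43 yaw -15.74 f -1.38 1.88 5.1 m 0.656 0.885
```

Call:
jog_arm --rows '[[[0, 0, -0.0006, 0], [0.0005, 0, 0, 0], [0.001, 0, 0, 0], [0.001, 0, 0, 0], [0.001, 0, 0, 0], [0.001, 0, 0, 0], [0.001, 0, 0, 0], [0.001, 0, 0, 0], [0.001, 0, 0, 0], [0.001, 0, 0, 0], [0.0005, 0, 0, 0], [0, 0, 0, 0]]]'

```text
time_s: 22.28
tcp_pos: [0.5467, -0.1561, 0.1294]
ee_rot: [[0.962, -0.272, -0.006], [-0.272, -0.962, 0.0], [-0.006, 0.002, -1.0]]
wrist_force: [-6.3, 2.9, 6.6]
gripper_width: 0.278
gripper_force: 30.0
```

```bash
python3 -c "
from h import *
st()"
```

```text
t 22.275 box x,y -2.2 -0.68 z 129.42 yaw -15.77 f -6.81 1.09 6.65 m 0.22 2.079
```

Call:
jog_arm --rows '[[[0, 0, -0.0005, 0], [0, 0, -0.0005, 0], [0, 0, 0, 0], [0, 0, 0, 0]]]'

```text
time_s: 22.78
tcp_pos: [0.5496, -0.1558, 0.1302]
ee_rot: [[0.962, -0.271, 0.001], [-0.271, -0.962, 0.0], [0.001, -0.0, -1.0]]
wrist_force: [-0.2, 0.1, -3.7]
gripper_width: 0.275
gripper_force: 30.0
```

```bash
python3 -c "
from h import *
st()"
```

```text
t 22.775 box x,y 0.52 0.31 z 130.18 yaw -15.75 f -0.22 -0.01 -3.74 m -0.019 -0.001
```

Call:
jog_arm --rows '[[[0, 0, 0.0003, 0], [0.0005, 0, 0, 0], [0.0005, 0, 0, 0], [0.0005, 0, 0, 0], [0.0005, 0, 0, 0], [0.0005, 0, 0, 0], [0.0005, 0, 0, 0], [0, 0, 0, 0]]]'

```text
time_s: 23.78
tcp_pos: [0.5522, -0.1566, 0.1304]
ee_rot: [[0.962, -0.271, 0.0], [-0.271, -0.962, 0.0], [0.0, -0.0, -1.0]]
wrist_force: [0.9, -0.1, -4.4]
gripper_width: 0.273
gripper_force: 30.0
```

```bash
python3 -c "
from h import *
st()"
```

```text
t 23.775 box x,y 3.22 0.26 z 130.36 yaw -15.75 f 0.88 0.1 -4.41 m -0.009 -0.001
```

Call:
jog_arm --rows '[[[0, 0, 0.0005, 0], [0.0005, 0, 0, 0], [0.0005, 0, 0, 0], [0.0005, 0, 0, 0], [0.0005, 0, 0, 0], [0, 0, 0, 0]]]'

```text
time_s: 24.52
tcp_pos: [0.5537, -0.1571, 0.1298]
ee_rot: [[0.962, -0.271, -0.001], [-0.271, -0.962, 0.0], [-0.001, 0.0, -1.0]]
wrist_force: [-1.8, 1.3, -2.2]
gripper_width: 0.271
gripper_force: 30.0
```

```bash
python3 -c "
from h import *
st()"
```

```text
t 24.525 box x,y 4.88 0.18 z 129.83 yaw -15.75 f -2.12 0.7 -2.17 m 0.044 0.624
```

Call:
jog_arm --rows '[[[0.0005, 0, 0, 0], [0.0005, 0, 0, 0], [0.0005, 0, 0, 0], [0.0005, 0, 0, 0], [0, 0, 0, 0]]]'

```text
time_s: 25.15
tcp_pos: [0.5541, -0.1573, 0.1296]
ee_rot: [[0.962, -0.272, -0.005], [-0.272, -0.962, 0.001], [-0.005, 0.0, -1.0]]
wrist_force: [-6.4, 4.3, 1.9]
gripper_width: 0.273
gripper_force: 30.0
```

```bash
python3 -c "
from h import *
st()"
```

```text
t 25.15 box x,y 5.26 0.14 z 129.59 yaw -15.77 f -7.27 2.4 1.92 m 0.558 2.162
```

Call:
jog_arm --rows '[[[0, 0, -0.0004, 0], [0, 0, -0.0004, 0], [0, 0, 0, 0], [0, 0, 0, 0]]]'

```text
time_s: 25.65
tcp_pos: [0.5541, -0.1574, 0.1296]
ee_rot: [[0.962, -0.272, -0.005], [-0.272, -0.962, 0.001], [-0.005, 0.0, -1.0]]
wrist_force: [-4.0, 2.4, -2.3]
gripper_width: 0.276
gripper_force: 30.0
```

```bash
python3 -c "
from h import *
st()"
```

```text
t 25.65 box x,y 5.27 0.07 z 129.61 yaw -15.77 f -4.54 1.23 -2.31 m 0.377 1.637
```

Call:
jog_arm --rows '[[[0, 0, -0.0003, 0], [0, 0, -0.0003, 0], [0, 0, 0, 0], [0, 0, 0, 0]]]'

```text
time_s: 26.15
tcp_pos: [0.5542, -0.1574, 0.1299]
ee_rot: [[0.962, -0.272, -0.005], [-0.272, -0.962, 0.001], [-0.005, 0.0, -1.0]]
wrist_force: [-5.1, 3.2, -5.8]
gripper_width: 0.274
gripper_force: 30.0
```

```bash
python3 -c "
from h import *
st()"
```

```text
t 26.15 box x,y 5.37 0.07 z 129.92 yaw -15.78 f -5.74 1.7 -5.84 m 0.362 1.816
```

Even with its weight off the ledges, the grate does not advance past box x ≈ +5.4 mm and the force along x stays at −5.7 N. So that is the stop, not friction. I'll set it down and let go.

Call:
jog_arm --rows '[[[0, 0, 0.0004, 0], [-0.0004, 0, 0.0004, 0], [0, 0, 0, 0], [0, 0, 0, 0]]]'

```text
time_s: 26.65
tcp_pos: [0.554, -0.1574, 0.1296]
ee_rot: [[0.962, -0.272, -0.004], [-0.272, -0.962, 0.001], [-0.004, 0.0, -1.0]]
wrist_force: [-5.7, 2.7, -3.1]
gripper_width: 0.276
gripper_force: 30.0
```

```bash
python3 -c "
from h import *
st()"
```

```text
t 26.65 box x,y 5.23 0.05 z 129.65 yaw -15.77 f -6.18 1.04 -3.09 m 0.403 1.859
```

Call:
jog_arm --rows '[[[0, 0, 0, 0], [0, 0, 0, 0], [0, 0, 0, 0], [0, 0, 0, 0]]]' --claw 0.4

```text
time_s: 27.15
tcp_pos: [0.5562, -0.1577, 0.1309]
ee_rot: [[0.962, -0.271, 0.002], [-0.271, -0.962, -0.0], [0.002, -0.0, -1.0]]
wrist_force: [-0.4, -0.3, -0.9]
gripper_width: 0.396
gripper_force: 0.0
```

```bash
python3 -c "
from h import *
st()"
```

```text
t 27.15 box x,y 7.39 0.27 z 130.89 yaw -15.74 f -0.3 -0.36 -0.86 m -0.094 -0.024
```

Call:
jog_arm --rows '[[[0, 0, -0.004, 0], [0, 0, -0.01, 0], [0, 0, -0.02, 0], [0, 0, -0.03, 0], [0, 0, -0.03, 0], [0, 0, -0.03, 0], [0, 0, -0.02, 0], [0, 0, -0.006, 0], [0, 0, 0, 0], [0, 0, 0, 0]]]'

```text
time_s: 28.4
tcp_pos: [0.5551, -0.1575, 0.2793]
ee_rot: [[0.962, -0.271, -0.002], [-0.271, -0.962, 0.0], [-0.002, 0.0, -1.0]]
wrist_force: [0.1, 0.1, -0.6]
gripper_width: 0.401
gripper_force: 0.0
```

Run:
```python
from h import *
st()
m=camera_model("wrist");w=capture("wrist");np.save("w3.npy",w)
hsv=cv2.cvtColor(w,cv2.COLOR_RGB2HSV)
k=cv2.inRange(hsv,(12,100,40),(32,255,255));k[290:]=0
n,l,s,c=cv2.connectedComponentsWithStats(k);i=[j for j in range(1,n) if s[j][4]>200]
for j in i: print("brass",s[j],c[j].round(0))
v,u=np.nonzero(k);P=np.array([onz(m,a_,b_,.041)[:2]*1000-B0 for a_,b_ in zip(u,v)]);X=P@BX;Y=P@BY;print("brass box x",X.min(),X.max(),"y",np.percentile(Y,[1,99]))
# post top
q=(hsv[...,2]>170)&(hsv[...,1]<40);n,l,s,c=cv2.connectedComponentsWithStats(q.astype(np.uint8))
for j in range(1,n):
    if s[j][4]>150 and s[j][1]<290:
        x,y,ww,hh=s[j][:4];p=onz(m,x+ww/2,y+hh/2,.096)[:2]*1000-B0;print("white",s[j],"->",BX@p,BY@p)
```

```text
t 28.4 box x,y 6.3 0.17 z 279.34 yaw -15.75 f 0.02 0.14 -0.64 m -0.018 0.014
brass [ 602   73   38  217 4681] [627. 160.]
brass [  263   141   117   149 13443] [321. 214.]
brass box x -52.849772937470235 118.89576162798598 y [-262.83529171   44.59202782]
white [     0      0    640    329 124508] -> 55.72772374274996 1.470561870565515
white [ 576   38   64   52 1957] -> 117.30944119450082 -175.8493835135869
white [259 141   6  54 188] -> 53.51071381229016 39.10998577435813
white [377 141   9 144 622] -> 23.789540127704488 -39.55590564223521
white [ 299  202   45   57 1709] -> 11.769519162318304 0.4991391276479653
white [167 280  71  49 959] -> -42.33725842774976 85.11524286632529
```

Run:
```python
from h import *
m=camera_model("wrist");w=np.load("w3.npy");g=cv2.cvtColor(w,cv2.COLOR_RGB2GRAY)
print(g[190:275:3,310:336:8].T.tolist()); print(g[235,285:360:2].tolist())
hs=cv2.cvtColor(w,cv2.COLOR_RGB2HSV)
print("col below plate stop end",g[120:160:2,275].tolist(),hs[120:160:2,275,1].tolist())
for x in(-6,18): print("expected rows for post top edges at O.x=6:",x,proj(m,np.array([*(B0+BX*x),96])/1000))
```

```text
[[189, 181, 181, 182, 186, 184, 193, 132, 134, 124, 125, 123, 172, 171, 171, 171, 171, 171, 171, 171, 171, 171, 171, 71, 89, 188, 182, 182, 68], [189, 183, 183, 183, 186, 185, 187, 133, 133, 134, 124, 123, 172, 171, 172, 172, 171, 172, 171, 172, 172, 171, 171, 73, 89, 188, 188, 181, 70], [191, 184, 185, 185, 187, 184, 187, 133, 133, 135, 134, 123, 172, 172, 172, 172, 172, 172, 171, 172, 172, 172, 171, 73, 90, 185, 185, 178, 69], [190, 183, 184, 185, 188, 186, 188, 133, 133, 134, 134, 120, 230, 228, 228, 228, 228, 227, 228, 228, 228, 228, 228, 85, 92, 190, 189, 183, 71]]
[135, 138, 136, 136, 136, 138, 135, 139, 140, 146, 171, 171, 171, 171, 171, 171, 171, 172, 171, 172, 172, 172, 172, 191, 229, 228, 228, 216, 195, 197, 190, 194, 191, 193, 192, 191, 190, 190]
col below plate stop end [109, 109, 110, 110, 108, 108, 110, 116, 117, 118, 121, 137, 188, 187, 187, 184, 188, 188, 188, 188] [208, 208, 210, 211, 213, 213, 215, 65, 30, 32, 57, 171, 175, 178, 176, 175, 176, 174, 176, 176]
expected rows for post top edges at O.x=6: -6 [322.189573   255.75283335]
expected rows for post top edges at O.x=6: 18 [322.20738119 221.56368047]
```

The grate lies flat and free of the gripper. The post reads box x ≈ +4 mm by camera against +5.4 by feel, so I'll confirm it bears with a light nudge of the closed fingers on the post.

Call:
jog_arm --rows '[[[-0.008, 0, 0, 0], [-0.014, 0, 0, 0], [-0.01, 0, 0.01, 0], [-0.004, 0, 0.02, 0], [0, 0, 0.03, 0], [0, 0, 0.03, 0], [0, 0, 0.025, 0], [0, 0, 0.015, 0], [0, 0, 0.006, 0], [0, 0, 0.002, 0], [0, 0, 0, 0], [0, 0, 0, 0]]]' --claw 0.0

```text
time_s: 29.95
tcp_pos: [0.5213, -0.1479, 0.1432]
ee_rot: [[0.963, -0.271, 0.001], [-0.271, -0.963, -0.0], [0.001, -0.0, -1.0]]
wrist_force: [0.5, -0.4, 0.4]
gripper_width: 0.005
gripper_force: 0.0
```

Call:
jog_arm --rows '[[[0.001, 0, 0, 0], [0.002, 0, 0, 0], [0.002, 0, 0, 0], [0.001, 0, 0, 0], [0.001, 0, 0, 0], [0.001, 0, 0, 0], [0, 0, 0, 0]]]'

```text
time_s: 30.82
tcp_pos: [0.5287, -0.15, 0.1424]
ee_rot: [[0.962, -0.271, 0.0], [-0.271, -0.962, -0.0], [0.0, -0.0, -1.0]]
wrist_force: [-0.6, 0.4, 0.0]
gripper_width: 0.007
gripper_force: 0.0
```

```bash
python3 -c "
from h import *
st()"
```

```text
t 30.825 box x,y -21.16 0.27 z 142.43 yaw -15.74 f -0.7 0.22 0.04 m -0.024 -0.02
```

Call:
jog_arm --rows '[[[0.0005, 0, 0, 0], [0.0005, 0, 0, 0], [0.0005, 0, 0, 0], [0.0005, 0, 0, 0], [0.0005, 0, 0, 0], [0.0005, 0, 0, 0], [0, 0, 0, 0]]]'

```text
time_s: 31.7
tcp_pos: [0.5313, -0.1508, 0.1424]
ee_rot: [[0.962, -0.271, -0.001], [-0.271, -0.962, 0.0], [-0.001, 0.0, -1.0]]
wrist_force: [-0.4, 0.3, 1.3]
gripper_width: 0.01
gripper_force: 0.4
```

```bash
python3 -c "
from h import *
st()"
```

```text
t 31.7 box x,y -18.44 0.21 z 142.39 yaw -15.75 f -0.46 0.18 1.29 m 0.072 0.269
```

Call:
jog_arm --rows '[[[0.0005, 0, 0, 0], [0.0005, 0, 0, 0], [0.0005, 0, 0, 0], [0, 0, 0, 0]]]'

```text
time_s: 32.2
tcp_pos: [0.5315, -0.151, 0.1422]
ee_rot: [[0.962, -0.272, -0.004], [-0.272, -0.962, 0.001], [-0.004, 0.0, -1.0]]
wrist_force: [-5.5, 3.3, 4.8]
gripper_width: 0.005
gripper_force: 2.8
```

```bash
python3 -c "
from h import *
st()"
```

```text
t 32.2 box x,y -18.21 0.1 z 142.21 yaw -15.77 f -6.19 1.64 4.78 m 0.394 1.586
```

Contact comes at once and the post does not yield: 6 N with only 0.2 mm of travel. So the grate bears against the stop. I'll back off and retreat.

Call:
jog_arm --rows '[[[-0.001, 0, 0, 0], [-0.003, 0, 0, 0], [-0.006, 0, 0, 0], [0, 0, -0.008, 0], [0, 0, -0.02, 0], [0, 0, -0.03, 0], [0, 0, -0.03, 0], [0, 0, -0.03, 0], [0, 0, -0.02, 0], [0, 0, -0.008, 0], [0, 0, 0, 0], [0, 0, 0, 0]]]'

```text
time_s: 33.7
tcp_pos: [0.5229, -0.1485, 0.2874]
ee_rot: [[0.962, -0.272, -0.002], [-0.272, -0.962, 0.0], [-0.002, 0.0, -1.0]]
wrist_force: [1.0, 1.1, -0.4]
gripper_width: 0.007
gripper_force: 0.0
```

Run:
```python
from h import *
st()
m=camera_model("wrist");w=capture("wrist");g=cv2.cvtColor(w,cv2.COLOR_RGB2GRAY).astype(int);hs=cv2.cvtColor(w,cv2.COLOR_RGB2HSV)
k=cv2.inRange(hs,(12,100,40),(32,255,255));k[290:]=0
n,l,s,c=cv2.connectedComponentsWithStats(k);print([list(x) for x in s[1:] if x[4]>300])
for z in(35,41):
  for y in(-40,40): print(proj(m,np.array([*(B0+BX*70+BY*y),60])/1000))
a,b=np.load("a.npy"),capture("scene")
d=(np.abs(a.astype(int)-b).sum(2)>90)
for nm,(x0,y0,x1,y1) in dict(jar=(300,250,335,297),ring=(490,232,528,268),hammer=(85,165,140,270)).items(): print(nm,d[y0:y1,x0:x1].mean().round(3))
print(finish_job())
```

```text
t 33.7 box x,y -27.15 0.21 z 287.43 yaw -15.75 f 0.65 1.34 -0.42 m -0.046 0.001
[[np.int32(603), np.int32(30), np.int32(37), np.int32(252), np.int32(4823)], [np.int32(263), np.int32(93), np.int32(117), np.int32(166), np.int32(14425)]]
[377.82400694  92.17559861]
[266.60603947  92.19026168]
[377.82400694  92.17559861]
[266.60603947  92.19026168]
jar 0.061
ring 0.0
hammer 0.0
the job is handed in; nothing more can be done
None
```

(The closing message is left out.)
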